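Spring check of a sprung equipment foot

ROBOT

A 7-joint arm with a two-finger parallel gripper is mounted at the origin on a cart in front of the work surface, level with it; the furniture and walls round the work are solid. World frame = base frame: x ahead of the robot, y to its left, z up, the work surface at z = 0. Lengths are in m, angles in rad, forces in N, time in s.
With the tool pointing down it reaches from about 0.4 to 0.9 m from the base axis. Payload 5.5 kg.
Tool frame: the origin (TCP) lies midway between the tips of the shut fingers; the grasp point (between the pads) lies 19 mm behind it (manip.grip_depth is the distance from the TCP to the grasp point, in m); z points along the fingers, y is the line along which they close (so a half turn about z gives the same grasp; the last joint's range is limited). The gripper opens to 92 mm and grips with 3 to 60 N. Pads are 19 mm wide; open, the fingers measure 130 mm over their backs; the gripper's body (75 mm by 190 mm) begins 47 mm behind the grasp point.
Start: joints at [1.608, 0.501, -0.427, 1.55, 0.221, 1.138, -0.21], TCP at [0.146, -0.633, 0.227] pointing down, gripper open.
Joint ranges: [-2.88, 2.88], [-0.31, 2.03], [-1.54, 1.56], [0.2, 2.42], [-1.41, 4.55], [0.19, 2.02], [-2.57, 2.57]. Speed limits (rad/s): [2.57, 2.57, 3.14, 3.14, 3.14, 3.14, 3.14].

INTERFACE

Orientations are given as a unit quaternion [x, y, z, w].
In Python, from bench import manip, effector, viewer gives the robot as it stands. Calls block until the motion is done:
- manip.move_pose(position, orientation): joint-space move of the TCP to a pose.
- manip.servo_line(position, ori=None, vel=0.15): straight line of the TCP; ori=None keeps the orientation; vel is the mean speed in m/s.
- manip.movej(angles): joint-space move.
- effector.open_jaws() and effector.close(f_grip=None): open the fingers fully, or close them until they stop; f_grip is the grip in N (None keeps the last).
- manip.sleep(seconds).
- manip.solve_ik(position, orientation): joint angles nearest the present ones, or None.
- viewer.get_image(name): name is "scene" or "top" or "wrist"; returns the picture (420x560x3 uint8, red, green, blue); there is no depth.
- viewer.get_calibration(name): a dict with "vfov" (degrees; the focal length in pixels is half the picture's height over the tangent of half this angle, whatever the lens; pixels are square), "cx", "cy" (the principal point, pixels), "eye" and "attitude" of the camera in the world. Camera axes: x right, y down, z forward; pixel columns grow to the right and rows downward; lengths in m; the calibration is good to about 2 mm. The wrist camera is an equidistant fisheye: a pixel r from the principal point sees the ray r / f radians off the axis. A picture is of the moment at which its call begins: read the wrist's pose just before it. get_calibration takes no time and is no camera call; for the wrist camera it gives the pose at the moment of the call.
A pose or a line that the arm cannot do raises manip.PlanningError and nothing moves.
- manip.hand_in(): hands the job in; it is judged then, once.
Readings, each from a call of its own:
- manip.current_clock(): time.
- manip.current_q(): joint angles.
- manip.current_joint_velocities(): joint speeds.
- manip.current_tau(): joint torques, N m.
- manip.current_tool_pos(): TCP position.
- manip.current_tcp_rot(): TCP orientation.
- manip.current_force(): force on the tool from outside, world axes, zero at the start.
- manip.current_wrist_torque(): the same for the moment, N m.
- manip.current_finger_gap(): finger opening in m.
- manip.current_gripper_force(): force on a finger pad.
Only numpy, scipy, OpenCV 4.12 (cv2) and the standard library are available. Lean on these libraries where they do the work, as an engineer would, in place of code of your own. Each camera call takes 0.05 s, during which the arm holds its last target. There are 200 camera calls.

TASK

Check the sprung foot that stands on the yellow place of the rack: stand it on the middle of the tester's round plate, let go, press its cap down until the cap's top is level with the yellow mark finger, and hold it there for about two seconds while you read the dial. Then stand the foot upright in the green tray if the pointer went into the green part of the scale while the cap was at the mark, or in the red tray if it stayed in the red part. Never squeeze the foot far past the mark, leave the other foot on its grey place, and do not move or knock over the mug, bottle, pot or spray can.

Things in the scene. Friction and masses are not known exactly. Their poses are not given: they have to be found in the camera images.
- foot_a_center (a point): Centre of one sprung equipment foot, 48 mm above its underside, on its axis (z up along it). It stands upright in the rack, on the yellow or the grey place, 96 mm tall, 0.16 kg: black rubber base 50 mm across and 22 mm tall, bare coil spring, bright aluminium cap 44 mm across with a blue band. Take it by the cap: that lifts the whole foot.
- foot_b_center (a point): Centre of the other foot: 48 mm above its underside, on its axis (z up along it); same look and sizes as foot_a. One of the two is weak, the other strong; which is not told.
- foot_a: The foot of foot_a_center; origin at the centre of its underside, z up along its axis.
- foot_b: The foot of foot_b_center; origin at the centre of its underside, z up along its axis.
- foot_a_top (a point): Centre of the flat top of foot_a's cap; goes down with the cap. The cap reaches from 62 to 96 mm above the foot's underside when free and slides down over the coil by at most 36 mm.
- foot_b_top (a point): The same for foot_b.
- foot_a_cap (a joint): How far foot_a's cap is pressed down, m: 0 free, 0.036 solid. It springs back up when released. Starting it takes 4 N on the strong foot, 2 N on the weak; the mark on the tester is reached after about 0.018 to 0.019, at about 13 N and 6.5 N.
- foot_b_cap (a joint): The same for foot_b.
- yellow_place (a point): Middle of the yellow disc (62 mm across) on the floor of the rack, 20 mm above the table. The rack is a fixed pale wooden tray on short legs, 156 mm (its x) by 76 mm (its y), rim 26 mm above the table; the grey place lies 80 mm from the yellow one along the rack's +x; axes as the rack's.
- grey_place (a point): Middle of the grey disc on the floor of the rack; axes as the rack's.
- tester: Fixed grey spring tester, base 150 mm (its x) by 96 mm (its y), 18 mm high; origin under its centre, z up. Round steel load plate at x = -30 mm; dial head from x = +10 to +82 mm, at most 65 mm high, its white dial tilted toward -x; a thin steel height post 112 mm tall (8 mm thick) at x = -30, y = +41 mm with the mark finger on it, pointing to -y.
- plate_middle (a point): Middle of the top of the load plate (72 mm across, 28 mm above the table, no rim; it sinks up to 2.5 mm under load); axes as the tester's.
- height_mark (a point): Tip of the yellow mark finger, half-way through its 4 mm thickness: 76 mm above the unloaded plate, 29 mm from the plate's axis toward the tester's +y; axes as the tester's. Only 15 mm are free between the cap and the post, so hold a foot here by the cap's other two sides (fingers apart along the tester's x).
- gauge (a joint): The dial's pointer, rad, 0.1 rad for each newton on the plate, clockwise (a foot standing there reads about 0.16). Scale marks are red from 0 to 1.05 and green from 1.05 to 2.2. At the mark the weak foot gives about 0.8, the strong about 1.45.
- green_tray_floor (a point): Middle of the inner floor of the fixed square green tray: outer size 84 by 84 mm, walls 3 mm thick and 16 mm high, floor 3 mm thick; axes along its sides.
- red_tray_floor (a point): The same for the red tray, of the same size.
- receiver_middle (a point): Point of the table under the middle of the opened stereo receiver, which is fixed: 430 mm long, 288 mm deep and 119 mm high. This point's axes are the world's; the receiver's long side runs along (0.53, 0.85), its short one along (0.85, -0.53) in world x, y.
- spray: Bystander: spray can with a yellow cap, 67 mm across, 225 mm tall, upright; origin at the centre of its underside.
- bottle: Bystander: brown dropper bottle, 34 mm across, 102 mm tall, upright; origin at the centre of its underside.
- mug: Bystander: white mug with dots, 78 mm across (114 mm with its handle), 93 mm tall, upright; origin on its underside, 18 mm from the round body's axis, which lies toward its +y; the handle lies toward its -y.
- pot: Bystander: pot with a grey lid, 91 mm across, 44 mm tall; origin at the centre of its underside.

How it is judged:
On the way, in this order (a step that is already met when the one before it is completed fails the run):
1. the foot from the yellow place stands upright on the plate, let go, the other still on its grey place (((horizontal distance between foot_a_center and plate_middle below 0.022 m and angle between each of foot_a, foot_b's own z axis and vertical below 0.1 rad and z of foot_a_center in the frame of plate_middle below 0.053 m and horizontal distance between foot_b_center and grey_place below 0.02 m and contact force between the fingers and foot_a below 0.05 N and linear speed of foot_a below 0.02 m/s) or (horizontal distance between foot_b_center and plate_middle below 0.022 m and angle between each of foot_b, foot_a's own z axis and vertical below 0.1 rad and z of foot_b_center in the frame of plate_middle below 0.053 m and horizontal distance between foot_a_center and grey_place below 0.02 m and contact force between the fingers and foot_b below 0.05 N and linear speed of foot_b below 0.02 m/s))), for 0.1 s.
2. its cap's top is held level with the mark (within 4 mm) for 1.2 s on end, the foot on the plate (((horizontal distance between foot_a_center and plate_middle below 0.022 m and angle between foot_a's own z axis and vertical below 0.1 rad and z of foot_a_center in the frame of plate_middle below 0.053 m and z of foot_a_top in the frame of height_mark between -0.004 and 0.004 m) or (horizontal distance between foot_b_center and plate_middle below 0.022 m and angle between foot_b's own z axis and vertical below 0.1 rad and z of foot_b_center in the frame of plate_middle below 0.053 m and z of foot_b_top in the frame of height_mark between -0.004 and 0.004 m))), for 1.2 s.
At the end, for the whole second after the job is handed in: The tested foot stands upright and at rest on the floor of the tray whose colour the pointer showed with the cap at the mark (green for the stronger foot, red for the weaker), within 24 mm of the tray's middle; the other foot stands upright within 20 mm of the middle of the grey place (((horizontal distance between foot_a_center and green_tray_floor below 0.024 m and angle between each of foot_a, foot_b's own z axis and vertical below 0.1 rad and z of foot_a_center in the frame of green_tray_floor below 0.052 m and linear speed of each of foot_a, foot_b below 0.02 m/s and horizontal distance between foot_b_center and grey_place below 0.02 m) or (horizontal distance between foot_b_center and red_tray_floor below 0.024 m and angle between each of foot_b, foot_a's own z axis and vertical below 0.1 rad and z of foot_b_center in the frame of red_tray_floor below 0.052 m and linear speed of each of foot_b, foot_a below 0.02 m/s and horizontal distance between foot_a_center and grey_place below 0.02 m))); the robot touches nothing.
It fails at once if a foot is squeezed far past the mark (its cap more than 29 mm down) (value of joint any of foot_a_cap, foot_b_cap above 0.029 m).
It fails at once if a foot is knocked over (angle between any of foot_a, foot_b's own z axis and vertical above 0.8 rad).
It fails at once if the mug, bottle, pot or spray can is moved by more than 20 mm or tipped (distance of any of spray, bottle, mug, pot from where it was at the start of the episode above 0.02 m or angle between any of spray, bottle, mug, pot's own z axis and vertical above 0.3 rad).
It also fails if it takes over 67 s, if anything falls off the work surface, if the arm or the gripper's body presses on something with over 40 N, if the wrist force passes 120 N, or if a joint passes its speed limit or range.

## Working session

There is one attempt and no reset: what is moved stays moved. The work goes in short steps, each a Python script; the robot and the scene stay as the last script left them, time stands still between calls to the robot, and variables do not carry over. Pictures are saved under pics/ and viewed, at most 10 in all, crops included, and the job is handed in when it is done.

```bash
mkdir -p pics
cat > h.py <<'E'
import numpy as np, cv2
from scipy.spatial.transform import Rotation as R
from bench import manip, effector, viewer
def save(name,fn,crop=None,s=1):
    im=viewer.get_image(name)[:,:,::-1]
    if crop: x0,y0,x1,y1=crop; im=im[y0:y1,x0:x1]
    if s!=1: im=cv2.resize(im,None,fx=s,fy=s,interpolation=cv2.INTER_CUBIC)
    cv2.imwrite('pics/'+fn,im)
def rot(a):
    a=np.array(a,float)
    return R.from_quat(a).as_matrix() if a.size==4 else a.reshape(3,3)
def ray(c,u,v,fish=False):
    f=210/np.tan(np.radians(c['vfov'])/2); d=np.array([u-c['cx'],v-c['cy']])
    if fish:
        r=np.hypot(*d); t=r/f; n=d/max(r,1e-9); k=np.array([*(n*np.sin(t)),np.cos(t)])
    else: k=np.array([d[0]/f,d[1]/f,1])
    return rot(c['attitude'])@k
def at_z(c,u,v,z,fish=False):
    d=ray(c,u,v,fish); e=np.array(c['eye']); return e+d*(z-e[2])/d[2]
def proj(c,p):
    f=210/np.tan(np.radians(c['vfov'])/2); q=rot(c['attitude']).T@(np.array(p)-np.array(c['eye']))
    return q[:2]/q[2]*f+[c['cx'],c['cy']]
def down(yaw): # tool y axis along world angle yaw
    y=np.array([np.cos(yaw),np.sin(yaw),0]); z=np.array([0,0,-1.]); x=np.cross(y,z)
    return R.from_matrix(np.stack([x,y,z],1)).as_quat()
E
python3 - <<'E'
from h import *
for n in('scene','top','wrist'): print(n,viewer.get_calibration(n))
save('top','top.png',None,1.4);save('scene','scene.png',None,1.4)
print(manip.current_tcp_rot(),manip.current_clock())
E
```

```text
scene {'vfov': 53.72301494919971, 'cx': 278.7862800934939, 'cy': 207.29665178397966, 'eye': array([-0.58457773,  0.51800644,  0.64612751]), 'attitude': array([-0.44226421,  0.71122728, -0.469424  ,  0.27964125])}
top {'vfov': 48.1731836927881, 'cx': 275.66427779882514, 'cy': 211.24369460267454, 'eye': array([ 0.28583325, -0.06873668,  1.45866542]), 'attitude': array([-0.69842582,  0.71033828, -0.05773939,  0.06547567])}
wrist {'vfov': 65.70646984690485, 'cx': 283.1095198688337, 'cy': 211.16297691975373, 'eye': array([ 0.2140079 , -0.61684884,  0.38389996]), 'attitude': array([ 0.77542107, -0.61791871, -0.08181314,  0.10102098])}
[ 9.93630043e-01  1.12687910e-01 -7.67292646e-05 -8.76062780e-04] 0.1
```

View pics/top.png

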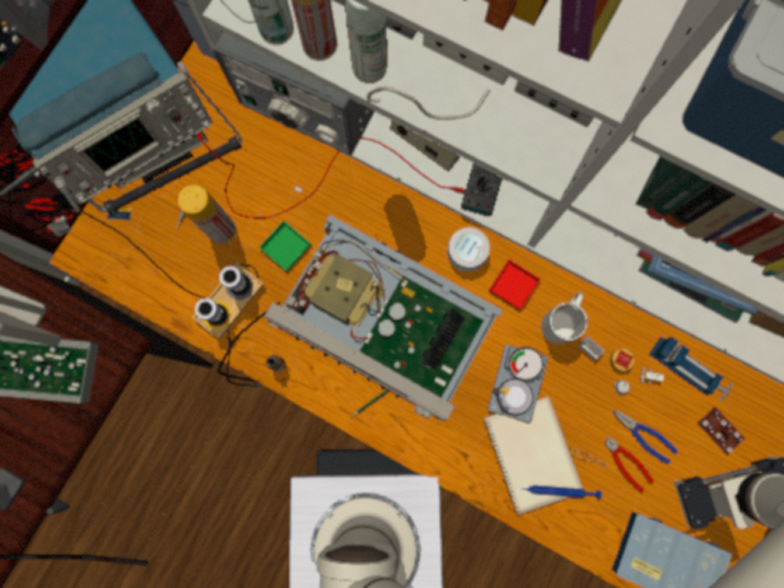

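View pics/scene.png

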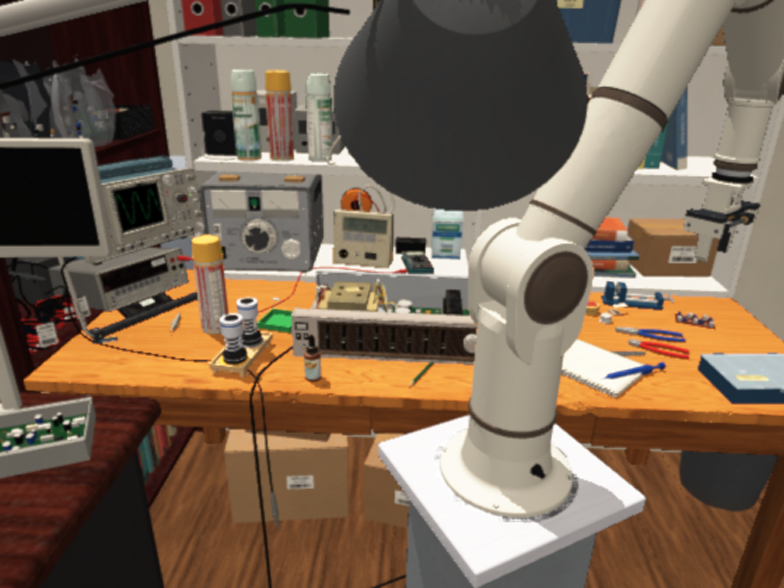

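The top view shows the rack with two feet at (211,310) and (235,280), the green tray at (285,246), the red tray at (514,286) and the tester at (518,385). All of these are in 1.4x pixels. I'll enlarge these areas next.

Run:
```python
from h import *
im=viewer.get_image('top')[:,:,::-1]
t=lambda x,y:cv2.resize(im[y:y+60,x:x+80],(400,300),interpolation=cv2.INTER_CUBIC)
out=np.vstack([np.hstack([t(130,185),t(330,242)]),np.hstack([t(165,147),t(328,175)])])
cv2.imwrite('pics/c1.png',out)
# tray centroids
hsv=cv2.cvtColor(im,cv2.COLOR_BGR2HSV)
c=viewer.get_calibration('top')
for n,(x,y),lo,hi in(('green',(165,147),(45,120,50),(80,255,255)),('red',(340,180),(0,200,120),(4,255,255))):
    m=cv2.inRange(hsv[y:y+60,x:x+60],lo,hi); ys,xs=np.nonzero(m)
    r=cv2.minAreaRect(np.stack([xs+x,ys+y],1).astype(np.float32)); bp=cv2.boxPoints(r)
    print(n,r,len(xs),at_z(c,*r[0],.012),[at_z(c,*p,.012)[:2].round(3) for p in bp])
```

```text
green ((203.4137725830078, 175.53448486328125), (25.41191864013672, 25.993236541748047), 41.633541107177734) 654 [0.66024394 0.17273921 0.012     ] [array([0.657, 0.23 ]), array([0.72 , 0.176]), array([0.663, 0.115]), array([0.601, 0.169])]
red ((367.1853942871094, 203.30337524414062), (25.651948928833008, 25.121952056884766), 32.00538635253906) 641 [ 0.56103578 -0.34162183  0.012     ] [array([ 0.55 , -0.286]), array([ 0.617, -0.331]), array([ 0.572, -0.397]), array([ 0.506, -0.352])]
```

View pics/c1.png

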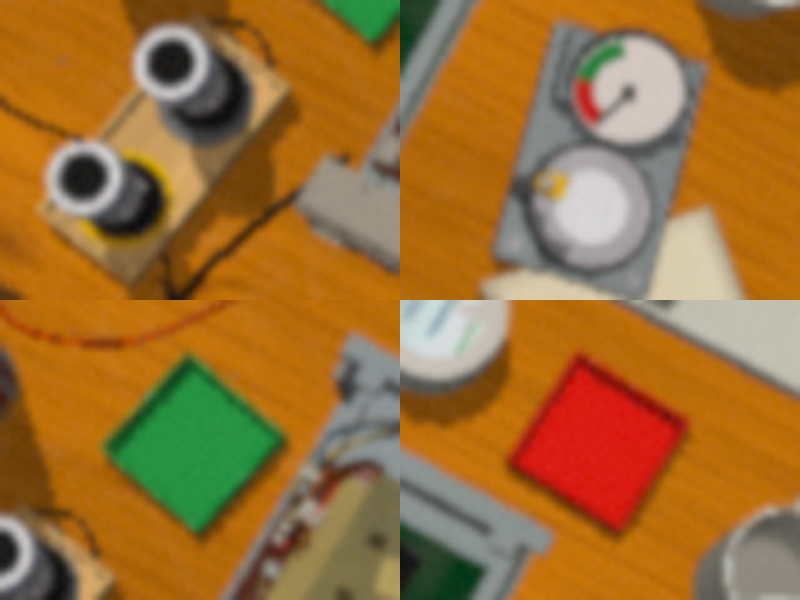

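The crop shows the foot on the yellow place with its cap at (85,178), and the grey foot's cap at (171,63). The plate centre is at (590,207), the dial hub at (628,92), and the base's left edge runs from (495,258) to (558,25).

Run:
```python
from h import *
c=viewer.get_calibration('top')
A=lambda x,y,z:at_z(c,130+x/5,185+y/5,z)
T=lambda x,y,z:at_z(c,330+(x-400)/5,242+y/5,z)
fy=A(85,178,.116);fg=A(171,63,.116)
print('feet',fy,fg,np.linalg.norm(fg-fy),np.degrees(np.arctan2(*(fg-fy)[1::-1])))
print('rack edge',A(38,208,.026),A(130,287,.026),A(290,90,.026))
print('yellow disc',A(122,198,.02))
p=T(590,207,.028);print('plate',p)
for a,b in(((495,258),(558,25)),((648,295),(708,65))):
  d=T(*b,.018)-T(*a,.018);print(np.linalg.norm(d),np.degrees(np.arctan2(d[1],d[0])))
d=T(628,92,.05)-p;print('dial',d,np.degrees(np.arctan2(d[1],d[0])))
print('finger tip',T(568,183,.104)-p)
# bystanders
for n,u,v,z in(('spray',195,202,.225),('bottle',278,364,.1),('pot',469,248,.044),('mug',563,325,.093)): print(n,at_z(c,u/1.4,v/1.4,z))
for yaw in np.radians(np.arange(-90,91,15)):
  for nm,q in(('foot',fy),('plate',p+[0,0,.1]),('green',[.66,.173,.1]),('red',[.561,-.342,.1])):
    for dz in (-.01,.1,): 
      s=manip.solve_ik(list(np.array([q[0],q[1],q[2]+dz])),list(down(yaw)))
      print(nm[0],'.' if s is None else 'Y',end=' ')
  print(np.degrees(yaw))
```

```text
feet [0.50178324 0.31794392 0.116     ] [0.56903457 0.26961408 0.116     ] 0.0828161488050947 -35.70272926166274
rack edge [0.49799919 0.37241525 0.026     ] [0.44797714 0.31397439 0.026     ] [0.56947848 0.21752937 0.026     ]
yellow disc [0.50424004 0.32214074 0.02      ]
plate [ 0.3130848  -0.32890339  0.028     ]
0.14697468951971682 -17.661323066239092
0.14424496591097222 -17.771246272623507
dial [ 0.06698276 -0.02198879  0.022     ] -18.173732084453707
finger tip [0.01226799 0.02565449 0.076     ]
spray [0.69680865 0.31455881 0.225     ]
bottle [0.38639635 0.16933167 0.1       ]
pot [ 0.63909645 -0.24037921  0.044     ]
mug [ 0.45808826 -0.42389131  0.093     ]
f Y f Y p Y p Y g Y g Y r Y r Y -90.0
f Y f Y p Y p Y g Y g Y r Y r Y -75.0
f Y f Y p Y p Y g Y g Y r Y r Y -59.99999999999999
f Y f Y p Y p Y g Y g Y r Y r Y -45.0
f Y f Y p Y p Y g Y g Y r Y r Y -29.999999999999996
f Y f Y p Y p Y g Y g Y r Y r Y -14.999999999999998
f Y f Y p Y p Y g Y g Y r Y r Y 0.0
f Y f Y p Y p Y g Y g Y r Y r Y 14.999999999999998
f Y f Y p Y p Y g Y g Y r Y r Y 29.999999999999996
f Y f Y p Y p Y g Y g Y r Y r Y 45.0
f Y f Y p Y p Y g Y g Y r Y r Y 59.99999999999999
f Y f Y p Y p Y g Y g Y r Y r Y 75.0
f Y f Y p Y p Y g Y g Y r Y r Y 90.0
```

Run:
```python
from h import *
print(manip.current_q())
for n,p,ys in(('foot',(.5025,.319,.086),(53,-127)),('plate',(.313,-.329,.094),(-17.7,162.3)),('green',(.66,.173,.07),(-32,148)),('red',(.561,-.342,.07),(58,-122,-32))):
  for y in ys:
    s=manip.solve_ik(list(p),list(down(np.radians(y)))); print(n,y,None if s is None else np.round(s,2))
q=list(down(np.radians(53)))
try: manip.move_pose([.5025,.319,.30],q)
except Exception as e: print(e); raise
print(manip.current_tool_pos(),manip.current_q().round(2) if hasattr(manip.current_q(),'round') else manip.current_q(),manip.current_clock())
manip.servo_line([.5025,.319,.19],vel=.15)
print(viewer.get_calibration('wrist'))
save('wrist','w1.png')
```

```text
[ 1.60817875  0.50163484 -0.42683719  1.55119071  0.22079418  1.13825399
 -0.21028686]
foot 53 [ 0.23  1.01 -1.31  1.78  1.05  1.24 -0.46]
foot -127 [-0.96  0.58  0.46  1.82 -0.34  0.82 -2.55]
plate -17.7 [ 1.38  0.42 -0.74  2.13  0.42  0.74  0.06]
plate 162.3 [-0.15  0.6   1.13  2.17 -0.75  0.84 -1.99]
green -32 [ 0.3   0.91 -0.94  1.56  0.8   1.09 -1.4 ]
green 148 [ 0.44  1.15 -1.31  1.55  1.14  1.34  1.58]
red 58 [ 1.1   0.85 -0.89  1.63  0.74  1.03  0.99]
red -122 [ 0.75  0.68 -0.34  1.64  0.28  0.87 -1.84]
red -32 [ 0.94  0.74 -0.62  1.64  0.51  0.93 -0.43]
[0.50310476 0.31817761 0.29982726] [ 0.26  0.64 -1.3   1.59  0.62  1.39 -0.18] 3.7
{'vfov': 65.70646984690485, 'cx': 283.1095198688337, 'cy': 211.16297691975373, 'eye': array([0.44852858, 0.36192592, 0.34912561]), 'attitude': array([0.8875557 , 0.44191551, 0.05879814, 0.11618231])}
```

View pics/w1.png

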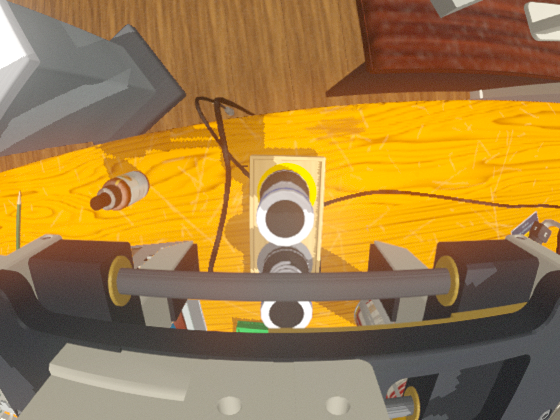

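The wrist view shows the near cap at (286,216), centred between the fingers, standing on the yellow disc. I'll check its position, then grasp.

Run:
```python
from h import *
c=viewer.get_calibration('wrist')
p=at_z(c,286,216,.116,True); print('cap',p,'disc',at_z(c,288,190,.02,True),'grey',at_z(c,286,312,.116,True))
p=(p[:2]+np.array([.5025,.319]))/2 if np.linalg.norm(p[:2]-[.5025,.319])<.012 else None
print(p)
z=.086
manip.servo_line([p[0],p[1],z],vel=.1)
print(manip.current_force(),manip.current_tool_pos())
effector.close(f_grip=15)
print('gap',manip.current_finger_gap(),manip.current_gripper_force(),manip.current_force())
manip.servo_line([p[0],p[1],.29],vel=.15)
print('gap',manip.current_finger_gap(),manip.current_force(),manip.current_clock())
```

```text
cap [0.50303358 0.32422087 0.116     ] disc [0.50437755 0.32708809 0.02      ] grey [0.57017776 0.27386473 0.116     ]
[0.50276679 0.32161043]
[-0.11607065  0.20432387  0.31518914] [0.50316963 0.32205102 0.08672797]
gap 0.043586098430973434 14.999986392285791 [ 0.30409813 -0.19761951  0.64350571]
gap 0.04323040156209809 [ 0.86137432 -0.72532917 -2.54826197] 8.15
```

Run:
```python
from h import *
q=list(down(np.radians(-17.7)))
manip.move_pose([.52,-.02,.34],list(down(np.radians(15))))
print(manip.current_tool_pos(),manip.current_clock())
manip.move_pose([.313,-.329,.21],q)
print(manip.current_tool_pos(),manip.current_q(),manip.current_finger_gap(),manip.current_clock())
print(viewer.get_calibration('wrist'))
save('wrist','w2.png')
```

```text
[ 0.51996129 -0.01858788  0.34003921] 9.45
[ 0.31453541 -0.32827344  0.21055357] [ 1.82354772  0.38128867 -1.2694241   2.02236935  0.42406685  1.04066552
  0.04571361] 0.04378878803579212 10.9167
{'vfov': 65.70646984690485, 'cx': 283.1095198688337, 'cy': 211.16297691975373, 'eye': array([ 0.33635896, -0.26142059,  0.36877451]), 'attitude': array([ 0.97980921, -0.15184675, -0.01911284,  0.12865137])}
```

View pics/w2.png

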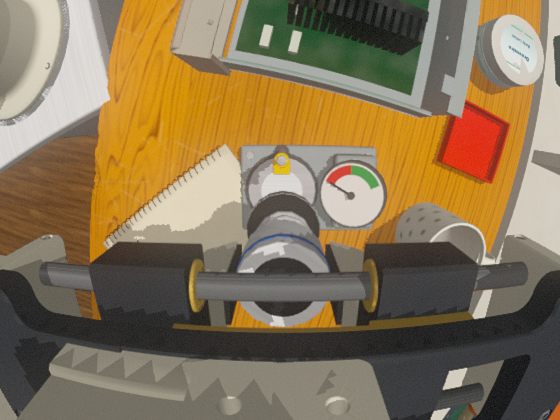

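The held foot is below the camera. The plate circle spans x 245 to 317 with its top at y≈152, so its centre is near (281,188). The mark finger is at (281,163), the pointer at (348,193), and the red tray's middle at (473,144).

Run:
```python
from h import *
c=viewer.get_calibration('wrist')
a=at_z(c,281,188,.028,True)
print('plate',a,'width',at_z(c,245,188,.028,True)-at_z(c,317,188,.028,True),'red',at_z(c,473,144,.012,True))
b=np.array([.3131,-.3289]); p=(a[:2]+b)/2; print('dev',np.linalg.norm(a[:2]-b))
assert np.linalg.norm(a[:2]-b)<.012
off=np.array([.3131,-.3289])
manip.servo_line([p[0],p[1],.12],vel=.12)
manip.servo_line([p[0],p[1],.097],vel=.06)
f0=manip.current_force()[2]
z=.097
while z>.088 and manip.current_force()[2]-f0<1.0:
    z-=.001; manip.servo_line([p[0],p[1],z],vel=.03)
print('z',z,manip.current_tool_pos(),manip.current_force(),f0,manip.current_clock())
```

```text
plate [ 0.31501777 -0.3232167   0.028     ] width [-0.07346067  0.02333638  0.        ] red [ 0.55671453 -0.34150398  0.012     ]
dev 0.005998148177354014
z 0.093 [ 0.31408137 -0.32611913  0.093182  ] [-0.82880232  0.4824615   3.23060663] -1.9244422008687068 13.4
```

Run:
```python
from h import *
x,y,_=manip.current_tool_pos()
effector.open_jaws(); manip.sleep(.2)
manip.servo_line([x,y,.150],vel=.1)
manip.sleep(.2)
print(manip.current_force(),manip.current_clock())
effector.close(); print(manip.current_finger_gap())
im=viewer.get_image('wrist')[:,:,::-1]; im2=viewer.get_image('top')[:,:,::-1]
cr=lambda i,x,y,w,h:cv2.resize(i[y:y+h,x:x+w],(400,300),interpolation=cv2.INTER_CUBIC)
cv2.imwrite('pics/c2.png',np.hstack([cr(im,180,120,240,180),cr(im2,330,242,80,60)]))
f0=manip.current_force()[2]
manip.servo_line([x,y,.126],vel=.08)
for z in(.122,.118,.114,.110,.107,.104):
    manip.servo_line([x,y,z],vel=.03)
    print(z,manip.current_tool_pos()[2].round(4),round(manip.current_force()[2]-f0,2))
    if manip.current_force()[2]-f0>18: break
print(manip.current_clock())
```

```text
[-0.73968755  0.26418245 -0.70532212] 15.4417
0.0006328311660867998
0.122 0.1224 5.39
0.118 0.1184 5.88
0.114 0.1146 7.65
0.11 0.1107 9.53
0.107 0.1078 10.75
0.104 0.1049 12.85
19.0667
```

View pics/c2.png

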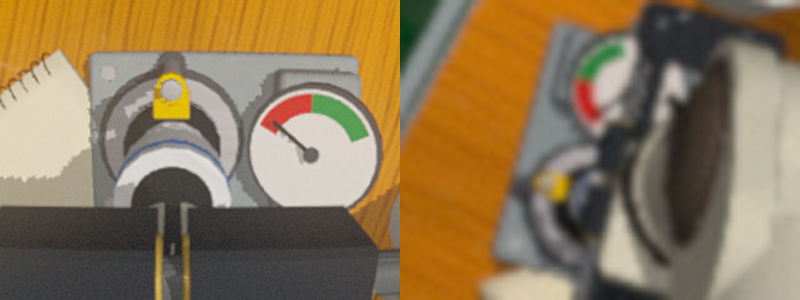

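With the foot standing alone on the plate, the pointer is at the low end of the red, from hub (311,155) to about (275,124). The press force is about 13 N. I'll hold here and read the dial.

Run:
```python
from h import *
x,y,_=manip.current_tool_pos()
manip.servo_line([x,y,.1035],vel=.03)
manip.sleep(1.0)
save('wrist','c3.png',(180,120,420,300),2.5)
manip.sleep(1.2)
print(manip.current_tool_pos(),manip.current_force(),manip.current_clock())
```

```text
[ 0.31504652 -0.32655634  0.10437554] [-1.76143269  1.67619183 13.12565399] 21.5667
```

View pics/c3.png

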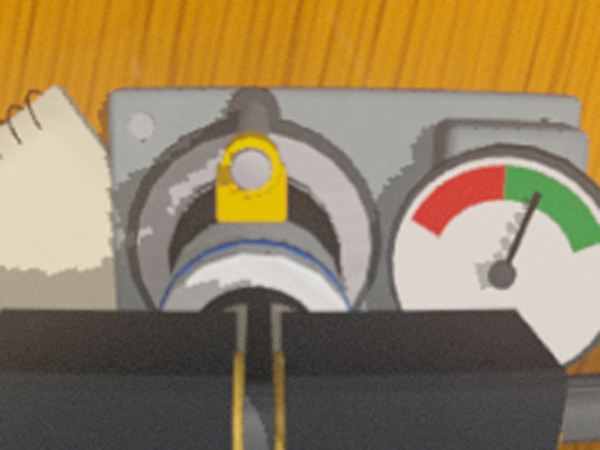

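The pointer runs from hub (502,274) to (538,195), which is in the green part, so the foot goes to the green tray. Next I'll release the cap, regrasp and carry it over.

Run:
```python
from h import *
x,y,_=manip.current_tool_pos()
manip.servo_line([x,y,.128],vel=.06)
manip.servo_line([x,y,.155],vel=.15)
effector.open_jaws()
manip.servo_line([x,y,.0935],vel=.1)
effector.close(f_grip=15)
print('gap',manip.current_finger_gap(),manip.current_force())
manip.servo_line([x,y,.25],vel=.15)
print('gap',manip.current_finger_gap(),manip.current_clock())
manip.move_pose([.52,-.02,.34],list(down(np.radians(-10))))
manip.move_pose([.66,.174,.23],list(down(np.radians(-32))))
print(manip.current_tool_pos(),manip.current_q(),manip.current_finger_gap(),manip.current_clock())
print(viewer.get_calibration('wrist')['eye'])
save('wrist','w3.png')
```

```text
gap 0.04351318255305712 [-0.87368628  1.28124921  0.58492306]
gap 0.043725497298205296 26.6917
[0.66056355 0.17179815 0.23022961] [ 0.27995016  0.69199677 -0.91508141  1.44441593  0.55755229  1.27820988
 -1.24436098] 0.043530512962145766 29.1333
[0.69848835 0.23137238 0.3884007 ]
```

View pics/w3.png

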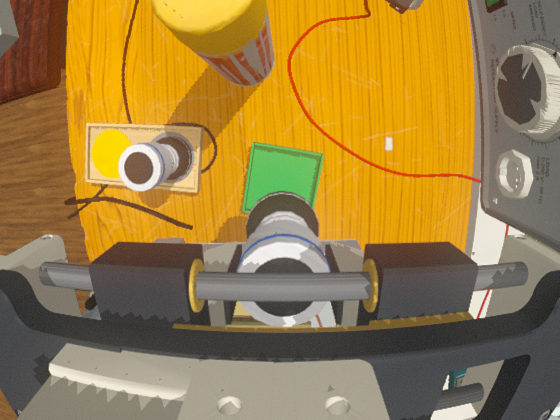

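The wrist view shows the tray corners at (251,142), (323,152) and (243,213). The centre works out near (283,182). The spray can is close to the camera side, so I'll turn the hand half round before descending.

Run:
```python
from h import *
c=viewer.get_calibration('wrist')
P=[at_z(c,u,v,.016,True)[:2] for u,v in((251,142),(323,152),(243,213))]
a=(P[1]+P[2])/2; print('centre',a,[np.linalg.norm(P[0]-P[1]),np.linalg.norm(P[0]-P[2])])
b=np.array([.6602,.1727]); assert np.linalg.norm(a-b)<.012
p=(a+b)/2; q=list(down(np.radians(148)))
manip.move_pose([p[0],p[1],.26],q)
print(manip.current_tool_pos(),manip.current_clock())
manip.servo_line([p[0],p[1],.10],vel=.12)
manip.servo_line([p[0],p[1],.073],vel=.06)
f0=manip.current_force()[2]; z=.073
while z>.064 and manip.current_force()[2]-f0<1.0:
    z-=.001; manip.servo_line([p[0],p[1],z],vel=.03)
print(z,manip.current_tool_pos(),manip.current_force(),f0)
effector.open_jaws(); manip.sleep(.2)
manip.servo_line([p[0],p[1],.25],vel=.12)
print(manip.current_clock())
save('wrist','w4.png')
```

```text
centre [0.66339928 0.17548744] [np.float64(0.08336182734579273), np.float64(0.0848379873797367)]
[0.66181445 0.17390819 0.26007495] 31.6417
0.06799999999999999 [0.66199038 0.17429961 0.06879993] [ 0.29633157 -0.68157566  2.92864472] -1.6624979052330107
37.7667
```

View pics/w4.png

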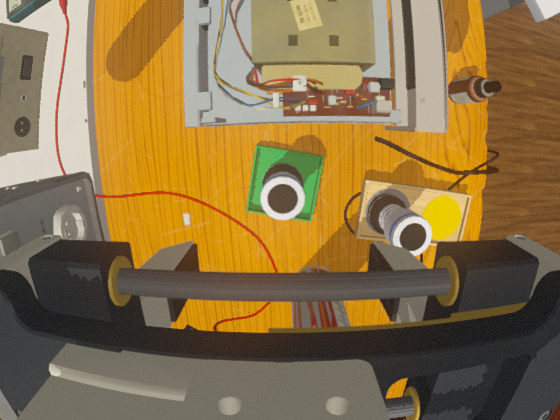

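The foot stands upright in the green tray with its cap at (282,195). The other foot is still on the grey place, and the spray can is undisturbed.

```bash
python3 -c "
from h import *
manip.sleep(.5);print(manip.hand_in())"
```

```text
the job is handed in; nothing more can be done
None
```

The pointer went into the green at the mark (about 13 N, so it is the strong foot); the foot now stands upright in the green tray, the other foot is still on its grey place, and the job is handed in.

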